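# Pack the mould clamp with spacers and hold it shut

## Task

Pack the gap of the sprung mould clamp: stand the yellow-topped spacers upright in the channel between the red jaw and the blue stop, one at a time and with their thin side along the channel, until the jaw, pushed towards the stop, bites on the stack instead of running to the end of its travel; use no more spacers than that takes. Finish while holding: keep pushing the jaw firmly so that it clamps the stack against the stop, and do not let go. Leave the spare spacers standing on the bench well clear of the clamp, and leave the other things alone.

Things in the scene. Friction and masses are not known exactly. Their poses are not given: they have to be found in the camera images.
- bed: Bed of a sprung mould clamp, fixed to the bench: dark steel plate 320 x 100 mm, 12 mm thick. Origin under its centre; its x axis is the sliding direction, from the red jaw towards the blue stop, z up. Low spring tubes lie along its edges behind the open jaw (x -155 to -95, y +-42 mm, tops 24 mm above the bench).
- channel (a point): Point on the channel floor above the bed's origin, 12 mm above the bench. The channel for the spacers runs along the bed's x, centred on this point, between two steel guide rails that stand 6 mm above the floor, their inner faces 50 mm apart.
- stop: Fixed blue stop block, 30 mm long along the bed's x, 50 mm wide, 54 mm tall, on the channel floor. Origin at the foot of its flat face that looks at the jaw (on the centre line, 12 mm above the bench); the block extends to its +x. Where it is bolted along the bed differs each time: 24 to 58 mm are left between it and the jaw when the jaw is at its end of travel.
- jaw: Sliding jaw: red block with a steel face plate, 40 mm long along the bed's x, 50 mm wide, top 55 mm above the channel floor; wooden knob on top, 24 mm across, 28 mm tall, centre 23 mm behind the face. Origin at the foot of its face that looks at the stop, 12 mm above the bench. It slides only along the bed: origin at bed x = -60 mm when open, -15 mm at its own rigid end of travel.
- jaw_back (a point): Centre of the jaw's flat back, 40 mm behind its face, 40 mm above the bench: push here towards the stop with closed fingers; the bed behind it is free. A spring pushes the jaw back open with 2 N when open, rising to 7.5 N at the end of travel, so it closes only while pushed (15 N is a firm push) and springs back when let go.
- spacer_a: One of four equal aluminium spacers with a yellow top: 20 mm thick along its x, 44 mm wide along its y, 50 mm tall, about 0.12 kg, standing upright on the bench. Origin under its centre. It can be picked from above across its 44 mm width; 44 mm wide it drops between the guide rails with its thickness along the bed.
- spacer_b: One of four equal aluminium spacers with a yellow top: 20 mm thick along its x, 44 mm wide along its y, 50 mm tall, about 0.12 kg, standing upright on the bench. Origin under its centre. It can be picked from above across its 44 mm width; 44 mm wide it drops between the guide rails with its thickness along the bed.
- spacer_c: One of four equal aluminium spacers with a yellow top: 20 mm thick along its x, 44 mm wide along its y, 50 mm tall, about 0.12 kg, standing upright on the bench. Origin under its centre. It can be picked from above across its 44 mm width; 44 mm wide it drops between the guide rails with its thickness along the bed.
- spacer_d: One of four equal aluminium spacers with a yellow top: 20 mm thick along its x, 44 mm wide along its y, 50 mm tall, about 0.12 kg, standing upright on the bench. Origin under its centre. It can be picked from above across its 44 mm width; 44 mm wide it drops between the guide rails with its thickness along the bed.
- shears: Bystander, to be left alone: red-handled steel shears, 200 mm long, lying on the bench; origin at its pivot.
- jacks: Bystander, to be left alone: steel jacks (big tongs), 230 mm long, lying on the bench; origin near its middle.
- paddle: Bystander, to be left alone: black graphite paddle with a wooden handle, 235 mm long, lying; origin near the middle, paddle to +x.
- wood_block: Bystander, to be left alone: dark wooden cup-shaped forming block, 80 mm across, 45 mm tall, with a stick handle 110 mm long to its +x; origin under the cup.
- wax_tin: Bystander, to be left alone: low brass tin with a white lid, 60 mm across, 35 mm tall; origin under its centre.
- paperweight: Bystander, to be left alone: amber glass paperweight, 68 mm across, 54 mm tall; origin under its centre.
- pipe_offcut: Bystander, to be left alone: short steel tube standing on end, 40 mm across, 50 mm tall; origin under its centre.
Things that resemble listed ones, but are neither listed nor needed, are in the scene too. Leave any green or purple look-alike of the spacer_b alone.

How it is judged:
By the outcome, as a careful person would: the job done as asked, in the order asked, and still so for the second after the job is handed in, while the arm keeps its last pose, push and grip.
It also fails if it takes over 72 s, if anything falls off the work surface, if the arm or the gripper's body presses on something with over 40 N, if the wrist force passes 120 N, or if a joint passes its speed limit or range.

## Robot

A 6-joint arm with a two-finger parallel gripper is mounted at the origin on the work surface. World frame = base frame: x ahead of the robot, y to its left, z up, the work surface at z = 0. Lengths are in m, angles in degrees, forces in N, time in s.
With the tool pointing down it reaches from about 0.35 to 0.875 m from the base axis. Payload 4.2 kg.
Tool frame: the origin (TCP) lies between the finger pads; the fingertips stand 25 mm ahead of it and the grasp point (between the pads) lies 6 mm ahead of it (r.tips_ahead is the distance from the TCP to the fingertips, in m); z points along the fingers, y is the direction in which the jaws open and shut (so a half turn about z gives the same grasp; the last joint's range is limited). The gripper opens to 87 mm and grips with 3 to 60 N. Pads are 19 mm wide; open, the fingers measure 117 mm over their backs; the gripper's body (75 mm by 190 mm) begins 51 mm behind the grasp point.
Start: joints at [-60.47, 22.042, 0.453, 0, -68.411, -14.817], TCP at [0.159, -0.604, 0.21] pointing down, gripper open.
Joint ranges: [-179.83, 179.83], [-69.29, 118.12], [-61.27, 80.66], [-181.25, 117.63], [-171.15, -9.14], [-177.46, 177.46]. Speed limits (degrees/s): [159.86, 159.86, 180, 180, 180, 180].

## Interface

Orientations are given as a 3x3 rotation matrix whose columns are the frame's x, y, z axes.
In Python, from station import r, vision, finish_job gives the robot as it stands.
- The arm moves only by the shell command python3 -m jog 'ROWS'. ROWS is a JSON object of lists of equal length, an entry for each row: "rot": the turn, a rotation vector about the world's x, y, z in degrees, a list of three; "delta_pos": the shift along the world's x, y, z in mm, a list of three; "grip": the opening in per cent of the stroke, from 0 (shut) to 100 (fully open). A call has 1 to 10 rows; each row shifts and turns the commanded pose from where the row before left it; what a row does not reach is not made up. A row lasts 1/12 s, in which the tool goes at most 41.7 mm and 7.16 degrees, less where a joint would pass 70% of its speed; a pose out of reach is approached as far as the arm can. A call with a gripper value outside its range is refused whole. The fingers move at their own pace and stop on an object; the grip force is fixed at half the most. Time passes only in rows, so rows that do not move let the fingers close. It gives the time, the measured TCP pose, the force and the opening at its end, in the units of the state.
- r.sense(): the state, without advancing time (a new reading comes with each control period).
- vision.capture(name): name is "side" or "top" or "wrist"; returns a dict with "frame" (420x560x3 uint8, red, green, blue), "K" (3x3 intrinsics, pixels), "xyz" and "orientation" of the camera in the world. Camera axes: x right, y up, looking along -z (the intrinsics and any distortion apply to the point x, -y, -z); pixel columns grow to the right and rows downward; lengths in m; the calibration is good to about 2 mm. A picture is of the moment at which its call begins. There is no depth.
- finish_job(): hands the job in, once; it reports no verdict.
The state is a dict: "time_s": time; "joints": joint angles; "joint_velocities": joint speeds; "effort": joint torques, N m; "tcp_pos": TCP position; "ee_rot": TCP orientation; "wrist_force": force on the tool from outside, world axes, zero at the start; "moment": the same for the moment, N m; "gripper_width": opening from 0.0 (shut) to 1.0 (fully open).
Only numpy, scipy, OpenCV 4.12 (cv2) and the standard library are available. Lean on these libraries where they do the work, as an engineer would, in place of code of your own. Each camera call takes 0.05 s, during which the arm holds its last target. There are 200 camera calls.

## Working session

There is one attempt and no reset: what is moved stays moved. The work goes in short steps, Python scripts to look and compute and a shell command to move; the robot and the scene stay as the last step left them, time stands still between calls to the robot, and variables do not carry over. Pictures are saved under pics/ and viewed, about 8 in all and at most 12, crops included, and the job is handed in when it is done.

```bash
ls; mkdir -p pics
python3 - <<'E'
from station import r, vision
import cv2,numpy as np,pickle
for n in ("top","side"):
    c=vision.capture(n); cv2.imwrite(f"pics/{n}0.png",cv2.resize(c["frame"][:,:,::-1],(800,600)))
    pickle.dump(c,open(f"{n}0.pkl","wb"))
    print(n,c["K"],c["xyz"],np.round(c["orientation"],3),[k for k in c])
print(r.sense(), r.tips_ahead)
E
```

```text
pics
top [[398.36265765   0.         275.31423484]
 [  0.         398.36265765 210.60948323]
 [  0.           0.           1.        ]] [0.50973594 0.0105442  1.02722841] [[-0.002  0.998 -0.069]
 [-1.    -0.001  0.015]
 [ 0.015  0.069  0.997]] ['frame', 'K', 'xyz', 'orientation']
side [[480.38995426   0.         288.55174208]
 [  0.         480.38995426 213.55196951]
 [  0.           0.           1.        ]] [0.17138429 0.87620461 0.79610336] [[-0.896  0.287 -0.339]
 [-0.443 -0.544  0.712]
 [ 0.02   0.788  0.615]] ['frame', 'K', 'xyz', 'orientation']
{'time_s': 0.1, 'joints': array([-6.04678437e+01,  2.20881048e+01,  3.88222504e-01, -2.44551387e-02,
       -6.84115634e+01, -1.48157653e+01]), 'joint_velocities': array([ 0.1237519 , -0.10597952,  0.15502394,  0.06620083,  0.00873336,
       -0.02123393]), 'effort': array([-5.06610959e-04, -3.91688204e+01,  1.87935179e+01,  4.23193932e+00,
        1.34726032e-02, -6.99097177e-05]), 'tcp_pos': array([ 0.15863437, -0.60395772,  0.20935701]), 'ee_rot': array([[-9.67235065e-01, -2.53881770e-01, -6.13426056e-04],
       [-2.53882485e-01,  9.67233229e-01,  1.88798553e-03],
       [ 1.14000956e-04,  1.98186394e-03, -9.99998030e-01]]), 'wrist_force': array([ 0.07688262, -0.38726866,  0.07229898]), 'moment': array([-0.03792604, -0.00395462, -0.00623915]), 'gripper_width': 0.9988375184115103} 0.025
```

View pics/top0.png

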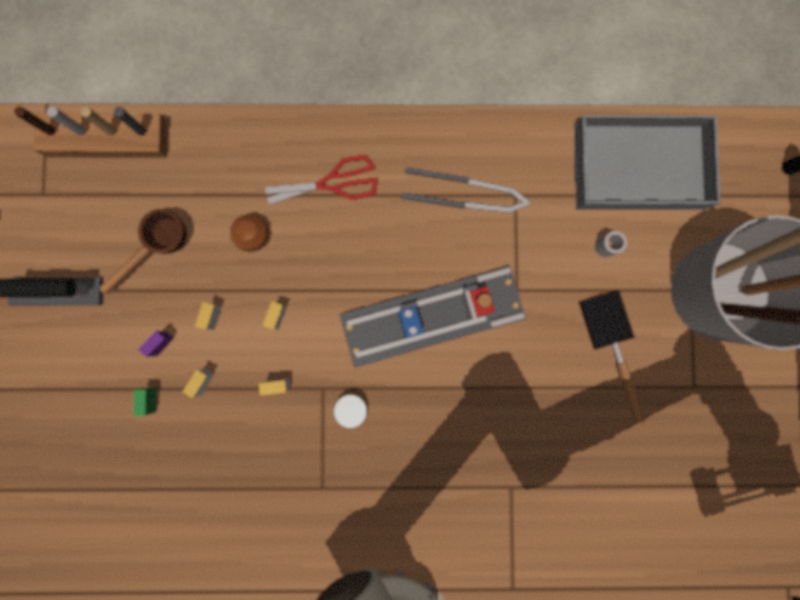

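View pics/side0.png

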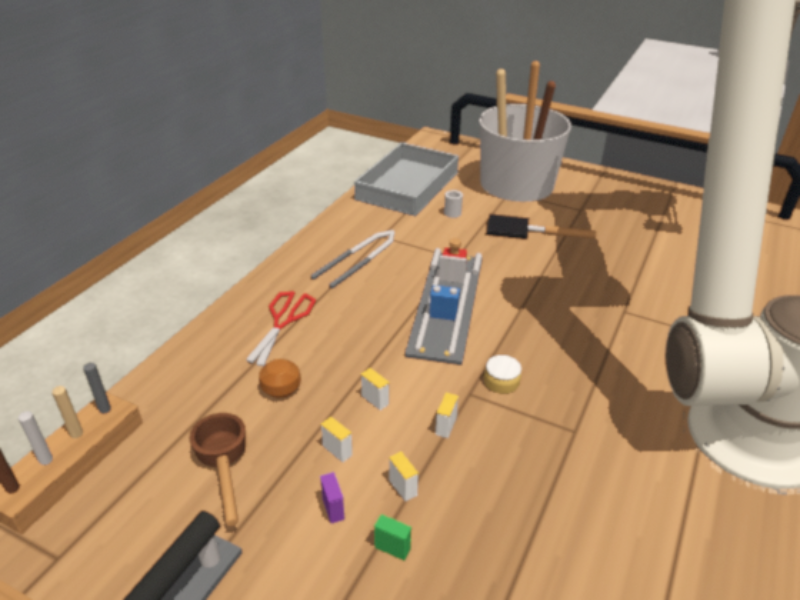

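The four yellow tops are at (208,316), (274,315), (196,384) and (272,388) in the top picture (800 px). The green (144,402) and purple (155,343) blocks are the look-alikes. The bed runs from (345,340) to (518,295), with the stop at (411,320), the jaw at (482,302) and the wax tin at (350,411). Next I'll turn these into world positions.

```bash
cat > h.py <<'E'
import numpy as np,cv2,pickle
def ray(c,uv,z):
    uv=np.atleast_2d(np.asarray(uv,float)); K=c["K"]; R=np.asarray(c["orientation"]); o=np.asarray(c["xyz"])
    d=np.c_[(uv[:,0]-K[0,2])/K[0,0],-(uv[:,1]-K[1,2])/K[1,1],-np.ones(len(uv))]@R.T
    return o+d*((z-o[2])/d[:,2])[:,None]
def proj(c,P):
    q=(np.atleast_2d(P)-c["xyz"])@np.asarray(c["orientation"]); K=c["K"]
    return np.c_[K[0,0]*q[:,0]/-q[:,2]+K[0,2],K[1,1]*-q[:,1]/-q[:,2]+K[1,2]]
def blobs(c,lo,hi,z,amin=20,amax=1e9):
    hsv=cv2.cvtColor(c["frame"],cv2.COLOR_RGB2HSV); m=cv2.inRange(hsv,lo,hi)
    n,l,s,_=cv2.connectedComponentsWithStats(m)
    out=[]
    for i in range(1,n):
        if not amin<s[i,4]<amax: continue
        v,u=np.nonzero(l==i)
        w=ray(c,np.c_[u,v],z)[:,:2]; (cx,cy),(a,b),_=r=cv2.minAreaRect((w*1000).astype(np.float32))
        C=np.cov(w.T); e,V=np.linalg.eigh(C); ax=V[:,1]
        out.append((u.mean(),v.mean(),s[i,4],*(w.mean(0)*1000),np.degrees(np.arctan2(ax[1],ax[0]))%180,*np.sqrt(12*e[::-1])*1000))
    return out
E
python3 - <<'E'
from h import *
np.set_printoptions(suppress=True,precision=1,linewidth=150)
for n in("top","side"):
    c=pickle.load(open(n+"0.pkl","rb"))
    f=c["frame"]
    print(n,"u v area x y longaxis_deg L W")
    for b in blobs(c,(18,130,120),(32,255,255),.05,amin=25): print("Y",np.array(b))
    for b in blobs(c,(100,120,40),(125,255,255),.066): print("B",np.array(b))
    for b in blobs(c,(0,190,90),(6,255,255),.067): print("R",np.array(b))
c=pickle.load(open("top0.pkl","rb"))
f=c["frame"][180:262,90:370]; cv2.imwrite("pics/crop1.png",cv2.resize(f[:,:,::-1],None,fx=2.85,fy=2.85,interpolation=cv2.INTER_CUBIC))
for p in [(208,315),(274,314),(197,384),(273,388)]:
    u,v=int(p[0]*.7),int(p[1]*.7); print(c["frame"][v,u], cv2.cvtColor(c["frame"][v:v+1,u:u+1],cv2.COLOR_RGB2HSV))
print(ray(c,np.array([[340,315],[356,365],[510,266],[524,319]])*.7,.012)*1000)
E
```

```text
top u v area x y longaxis_deg L W
Y [190.4 220.1 160.  554.7 203.8 159.3  45.3  21.1]
Y [142.7 220.4 160.  554.  319.8 161.7  43.8  21.5]
Y [135.5 268.2 160.  438.3 334.8 147.9  45.   20.6]
Y [190.2 271.1 174.  430.8 202.7  97.2  45.5  22.1]
B [287.4 224.6 131.  542.9 -33.    2.4  37.3  34.7]
side u v area x y longaxis_deg L W
Y [262.  263.7 147.  554.2 201.8 160.9  46.5  22.4]
Y [350.9 268.9 195.  372.2 125.6  20.1  52.3  32.2]
Y [312.8 282.1 155.  430.8 200.9  94.2  46.9  21. ]
Y [234.7 299.  182.  553.7 318.4 164.9  46.2  22. ]
Y [282.3 324.9 207.  436.9 333.3 149.9  45.   21.9]
B [310.3 212.6 329.  527.5   1.1 113.7  77.5  42.9]
[198 160  81] [[[ 20 151 198]]]
[201 165  83] [[[ 21 150 201]]]
[200 163  83] [[[ 21 149 200]]]
[204 168  86] [[[ 21 148 204]]]
[[ 555.3   90.3   12. ]
 [ 466.5   61.6   12. ]
 [ 643.3 -215.2   12. ]
 [ 547.7 -238.8   12. ]]
```

View pics/crop1.png

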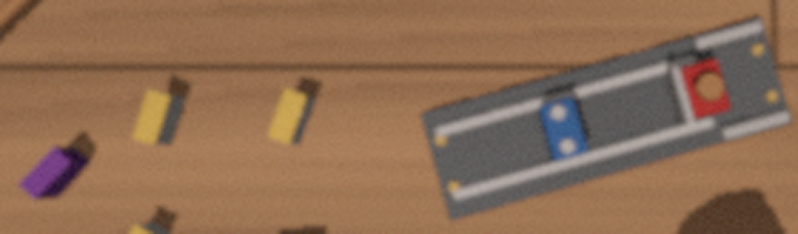

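All four yellow-topped spacers are confirmed in the crop, with tops at (152,117) and (288,115) and two more below; the purple block is at (55,172). Both cameras agree to about 2 mm: S1 (554,203), S2 (554,319), S3 (437,334), S4 (431,202). The bed centre is near (553,-75) and its axis points along about 105.6°. I'll move over the bed for a close look.

```bash
python3 -m jog '{"delta_pos":[[21,30,5],[21,30,5],[21,30,5],[21,30,5],[21,30,5],[21,30,5],[21,30,5],[21,30,5],[21,30,5]],"rot":[[0,0,3],[0,0,3],[0,0,3],[0,0,3],[0,0,3],[0,0,3],[0,0,3],[0,0,3],[0,0,3]],"grip":[100,100,100,100,100,100,100,100,100]}'
python3 -m jog '{"delta_pos":[[21,30,5],[21,30,5],[21,30,5],[21,30,5],[21,30,5],[21,30,5],[21,30,5],[21,30,5],[0,0,0],[0,0,0]],"rot":[[0,0,3],[0,0,3],[0,0,3],[0,0,3],[0,0,3],[0,0,3],[0,0,3],[0,0,3],[0,0,3],[0,0,0]],"grip":[100,100,100,100,100,100,100,100,100,100]}'
python3 - <<'E'
from station import r, vision
import cv2,numpy as np,pickle
c=vision.capture("wrist"); cv2.imwrite("pics/w1.png",c["frame"][:,:,::-1]); pickle.dump(c,open("w1.pkl","wb"))
print(c["xyz"],np.round(c["orientation"],3),c["K"][0,0]); s=r.sense(); print(s["tcp_pos"],s["time_s"])
E
```

```text
time_s: 0.85
tcp_pos: [0.3482, -0.3327, 0.2553]
ee_rot: [[-0.745, -0.667, -0.0], [-0.667, 0.745, 0.0], [-0.0, 0.001, -1.0]]
wrist_force: [0.6, -0.0, 0.2]
gripper_width: 1.0
time_s: 1.68
tcp_pos: [0.5164, -0.0928, 0.2947]
ee_rot: [[-0.359, -0.933, -0.001], [-0.933, 0.359, 0.0], [0.0, 0.001, -1.0]]
wrist_force: [0.0, 0.1, -1.0]
gripper_width: 1.002
[ 0.49202366 -0.15811705  0.46895083] [[-0.933 -0.347 -0.091]
 [ 0.359 -0.903 -0.236]
 [-0.    -0.253  0.967]] 336.1651031845682
[ 0.51564752 -0.09375123  0.29463972] 1.7333
```

View pics/w1.png

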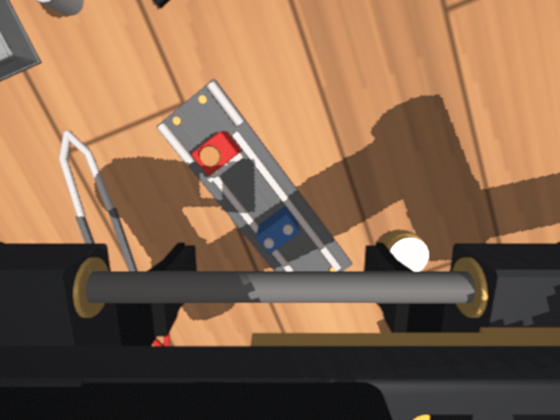

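The wrist view shows the jaw at (216,152), knob (210,157), stop at (278,231), and the jaw-end bed corners at (159,127) and (212,81). I'll enlarge the gap with the bed model drawn on it.

```bash
cat >> h.py <<'E'
def bedpts(p,L):  # p=cx,cy(mm),ang deg ; L list of bed (x,y,z) mm
    L=np.atleast_2d(np.asarray(L,float)); a=np.radians(p[2]); c,s=np.cos(a),np.sin(a)
    return np.c_[p[0]+c*L[:,0]-s*L[:,1],p[1]+s*L[:,0]+c*L[:,1],L[:,2]]/1000
E
python3 - <<'E'
from h import *
c=pickle.load(open("w1.pkl","rb"))
x0,y0,w,h,k=150,70,210,205,2.9
f=cv2.resize(c["frame"][y0:y0+h,x0:x0+w,::-1],None,fx=k,fy=k,interpolation=cv2.INTER_CUBIC)
cv2.imwrite("pics/w1c.png",f)
print(proj(c,bedpts((553,-75.5,105.6),[[-160,50,12],[-160,-50,12],[-60,25,67],[-60,-25,67],[-60,0,12]])))
E
```

```text
[[214.92209812  76.35602854]
 [156.1484035  124.90933603]
 [243.63313559 155.92790305]
 [211.05266829 180.91434568]
 [233.36028145 163.39368328]]
```

View pics/w1c.png

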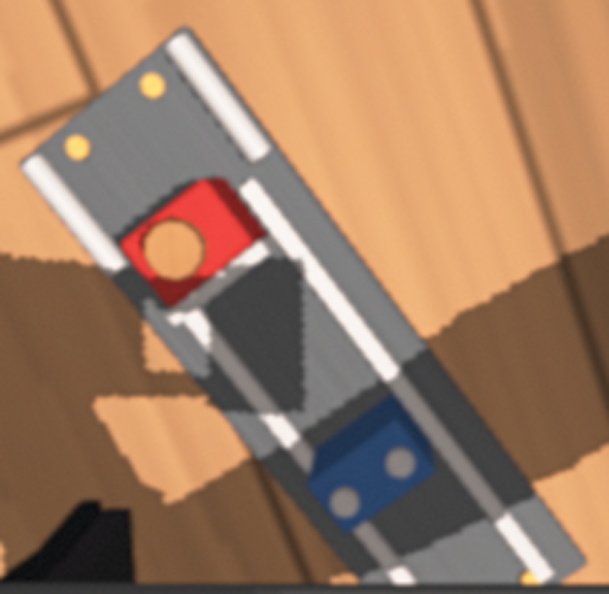

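Run:
```python
from h import *
from scipy.optimize import least_squares
np.set_printoptions(suppress=True,precision=2,linewidth=150)
w=pickle.load(open("w1.pkl","rb")); t=pickle.load(open("top0.pkl","rb"))
W=[([-160,50,12],(185,27)),([-160,-50,12],(22,160)),([160,50,12],(585,562)),([-83,0,95],(174,250)),
   (["s",25,12],(388,397)),(["s",25,66],(403,410)),(["s",-25,66],(308,480)),(["b",25,66],(435,463)),(["b",-25,66],(350,532))]
T=[([160,-50,12],(422,112)),([160,50,12],(455,218)),([-160,-50,12],(758,17)),([-160,50,12],(790,118)),([-83,0,95],(711,86)),
   (["s",-25,66],(576,97)),(["s",25,66],(588,155)),(["b",-25,66],(540,103)),(["b",25,66],(553,160))]
def f(p,full=False):
    out=[]
    for c,D,k,o,d in((w,W,2.9,(150,70),p[4:7]),(t,T,2.85,(90,180),p[7:10])):
        L=[[p[3] if q[0]=="s" else p[3]+30 if q[0]=="b" else q[0],q[1],q[2]] for q,_ in D]
        cc=dict(c,xyz=np.asarray(c["xyz"])+d/1000)
        e=proj(cc,bedpts(p,L))-(np.array([u for _,u in D])/k+o-0.0); out.append(e)
    if full: return out
    return np.r_[np.concatenate(out).ravel(),p[4:]/2]
s=least_squares(f,[553,-75.5,105.6,25]+[0]*6)
J=np.linalg.inv(s.jac.T@s.jac)
print(s.x,np.sqrt(np.diag(J))[:4],s.cost); print(*f(s.x,True),sep="\n")
print("gap at end",s.x[3]+15)
```

```text
[553.93 -75.   105.83  27.57  -0.11  -0.39   3.72   0.11   0.39   1.31] [1.5  1.53 0.21 0.84] 28.170475779204153
[[ 0.71 -1.36]
 [-1.11  1.1 ]
 [ 1.52 -0.34]
 [ 0.09 -0.24]
 [ 2.3  -3.51]
 [-2.11  1.79]
 [-0.88  0.43]
 [ 0.94  1.8 ]
 [-1.08  0.15]]
[[-0.75  0.04]
 [-1.74  0.76]
 [ 1.11 -0.59]
 [ 1.1   1.27]
 [ 0.24 -0.34]
 [-1.08 -0.79]
 [ 0.45 -1.27]
 [-0.35  0.49]
 [ 0.79  0.39]]
gap at end 42.57423196711106
```

The gap at the end of travel comes out at about 42.5 ± 1.5 mm, so two spacers are probably just too few. I'll test that by pushing. First I'll pick S1.

```bash
python3 -m jog '{"delta_pos":[[4.8,37,-15],[4.8,37,-15],[4.8,37,-15],[4.8,37,-15],[4.8,37,-15],[4.8,37,-15],[4.8,37,-15],[4.8,37,-15],[0,0,0]],"rot":[[0,0,1],[0,0,0],[0,0,0],[0,0,0],[0,0,0],[0,0,0],[0,0,0],[0,0,0],[0,0,0]],"grip":[100,100,100,100,100,100,100,100,100]}'
python3 -m jog '{"delta_pos":[[0,0,-30],[0,0,-30],[0,0,-30],[0,0,-15],[0,0,0]],"rot":[[0,0,0],[0,0,0],[0,0,0],[0,0,0],[0,0,0]],"grip":[100,100,100,100,100]}'
```

```text
time_s: 2.48
tcp_pos: [0.5531, 0.2047, 0.1713]
ee_rot: [[-0.345, -0.938, -0.005], [-0.938, 0.345, -0.002], [0.003, 0.004, -1.0]]
wrist_force: [-0.9, -0.3, -0.1]
gripper_width: 1.001
time_s: 2.9
tcp_pos: [0.5513, 0.1984, 0.0662]
ee_rot: [[-0.35, -0.937, -0.008], [-0.937, 0.35, -0.005], [0.007, 0.006, -1.0]]
wrist_force: [-0.8, 0.9, 0.3]
gripper_width: 0.998
```

```bash
python3 -m jog '{"delta_pos":[[0,0,0],[0,0,0]],"rot":[[0,0,0],[0,0,0]],"grip":[100,100]}'
```

```text
time_s: 3.07
tcp_pos: [0.5553, 0.2012, 0.0719]
ee_rot: [[-0.348, -0.938, 0.002], [-0.938, 0.348, 0.001], [-0.002, -0.002, -1.0]]
wrist_force: [0.6, -0.3, 0.2]
gripper_width: 0.998
```

```bash
python3 -m jog '{"delta_pos":[[0,0,-11],[0,0,-11],[-1,2,-10],[0,0,0],[0,0,0]],"rot":[[0,0,0],[0,0,0],[0,0,0],[0,0,0],[0,0,0]],"grip":[100,100,100,100,100]}'
python3 -m jog '{"delta_pos":[[0,0,0],[0,0,0],[0,0,0],[0,0,0],[0,0,0],[0,0,0]],"rot":[[0,0,0],[0,0,0],[0,0,0],[0,0,0],[0,0,0],[0,0,0]],"grip":[0,0,0,0,0,0]}'
```

```text
time_s: 3.48
tcp_pos: [0.5525, 0.2033, 0.0373]
ee_rot: [[-0.346, -0.938, -0.002], [-0.938, 0.346, -0.001], [0.002, 0.001, -1.0]]
wrist_force: [-1.0, -0.7, 0.1]
gripper_width: 0.997
time_s: 3.98
tcp_pos: [0.5533, 0.2036, 0.0386]
ee_rot: [[-0.347, -0.938, 0.0], [-0.938, 0.347, 0.0], [-0.0, -0.0, -1.0]]
wrist_force: [1.1, -0.8, 0.7]
gripper_width: 0.628
```

```bash
python3 -m jog '{"delta_pos":[[0,0,0],[0,0,0],[0,0,0],[0,0,20],[0,0,20],[0,0,20],[0,0,20],[0,0,20],[0,0,0]],"rot":[[0,0,0],[0,0,0],[0,0,0],[0,0,0],[0,0,0],[0,0,0],[0,0,0],[0,0,0],[0,0,0]],"grip":[0,0,0,0,0,0,0,0,0]}'
python3 -m jog '{"delta_pos":[[0,-33,0],[0,-33,0],[0,-33,0],[-1,-33,0],[-1,-33,0],[-1,-33,0],[0,-33,0],[0,-33,0],[0,0,0],[0,0,0]],"rot":[[0,0,4],[0,0,4],[0,0,4],[0,0,4],[0,0,4],[0,0,4],[0,0,4],[0,0,4],[0,0,4],[0,0,0]],"grip":[0,0,0,0,0,0,0,0,0,0]}'
```

```text
time_s: 4.73
tcp_pos: [0.5557, 0.2048, 0.143]
ee_rot: [[-0.346, -0.938, 0.008], [-0.938, 0.346, 0.004], [-0.006, -0.006, -1.0]]
wrist_force: [0.8, 0.1, 1.0]
gripper_width: 0.016
time_s: 5.57
tcp_pos: [0.5495, -0.0622, 0.1376]
ee_rot: [[0.269, -0.963, -0.001], [-0.963, -0.269, 0.0], [-0.0, 0.001, -1.0]]
wrist_force: [0.4, -0.6, -0.1]
gripper_width: 0.009
```

The gripper is shut, so the grasp missed. I'll look at why.

Run:
```python
from station import r, vision
from h import *
np.set_printoptions(suppress=True,precision=1,linewidth=150)
for n in("top","side"):
    c=vision.capture(n); pickle.dump(c,open(n+"1.pkl","wb"))
    for b in blobs(c,(18,130,120),(32,255,255),.05,amin=25): print(n,np.array(b))
    p=proj(c,[.554,.203,.03])[0].astype(int); print(p)
    f=c["frame"][p[1]-60:p[1]+60,p[0]-80:p[0]+80,::-1]; (globals().setdefault("im",[])).append(cv2.resize(f,(400,300),interpolation=cv2.INTER_CUBIC))
cv2.imwrite("pics/chk.png",np.hstack(im))
```

```text
top [142.8 220.6 158.  553.6 319.7 161.2  44.3  21.1]
top [135.5 268.2 163.  438.2 334.8 148.1  45.2  20.8]
[192 220]
side [ 308.5  138.2   30.   698.3 -365.9   19.4   41.5   15.1]
side [ 326.8  140.    29.   642.6 -382.8   15.6   58.6    9.9]
side [261.9 263.7 148.  554.4 201.8 161.6  46.7  22.6]
side [350.9 269.  211.  372.1 126.   21.3  52.7  34.2]
side [312.8 282.1 151.  430.7 201.   94.4  46.5  20.9]
side [234.7 298.9 182.  554.  318.2 163.7  46.3  22.1]
side [282.3 325.  203.  436.8 333.5 150.3  44.5  21.7]
[261 270]
```

View pics/chk.png

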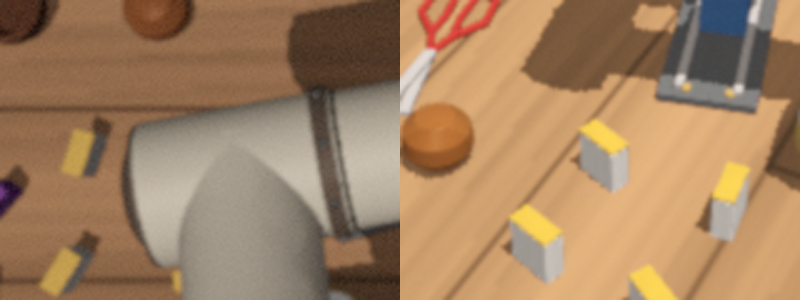

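S1 is untouched; it still stands at (605,150) in the right half. I lifted before the slow fingers had finished closing. I'll go back and wait longer.

```bash
python3 -m jog '{"delta_pos":[[1,33,0],[1,33,0],[1,33,0],[1,33,0],[0,33,0],[0,33,0],[0,33,0],[0,34,0],[0,0,-15],[0,0,-15]],"rot":[[0,0,-4],[0,0,-4],[0,0,-4],[0,0,-4],[0,0,-4],[0,0,-4],[0,0,-4],[0,0,-4],[0,0,-4],[0,0,0]],"grip":[75,75,75,75,75,75,75,75,75,75]}'
python3 -m jog '{"delta_pos":[[0,0,-17],[0,0,-17],[0,0,-17],[0,0,-17],[0,0,0],[0,0,0],[0,0,0]],"rot":[[0,0,0],[0,0,0],[0,0,0],[0,0,0],[0,0,0],[0,0,0],[0,0,0]],"grip":[75,75,75,75,75,75,75]}'
```

```text
time_s: 6.5
tcp_pos: [0.5541, 0.2086, 0.1085]
ee_rot: [[-0.345, -0.938, 0.002], [-0.938, 0.345, 0.002], [-0.002, -0.001, -1.0]]
wrist_force: [-0.2, -0.6, -0.5]
gripper_width: 0.675
time_s: 7.08
tcp_pos: [0.5546, 0.2055, 0.0412]
ee_rot: [[-0.346, -0.938, 0.001], [-0.938, 0.346, 0.001], [-0.001, -0.001, -1.0]]
wrist_force: [-0.4, 0.1, 0.1]
gripper_width: 0.748
```

```bash
python3 -m jog '{"delta_pos":[[0,-2.5,0],[0,0,0],[0,0,0],[0,0,0],[0,0,0],[0,0,0],[0,0,0],[0,0,0],[0,0,0]],"rot":[[0,0,0],[0,0,0],[0,0,0],[0,0,0],[0,0,0],[0,0,0],[0,0,0],[0,0,0],[0,0,0]],"grip":[75,75,0,0,0,0,0,0,0]}'
```

```text
time_s: 7.83
tcp_pos: [0.5542, 0.202, 0.0403]
ee_rot: [[-0.347, -0.938, -0.0], [-0.938, 0.347, -0.0], [0.0, 0.0, -1.0]]
wrist_force: [0.8, -0.0, -0.3]
gripper_width: 0.304
```

The width reads 0.30, below the 0.51 expected for a 44 mm spacer. I'll look before moving.

Run:
```python
from station import r, vision
from h import *
im=[]
for n in("side","wrist"):
    c=vision.capture(n); pickle.dump(c,open(n+"2.pkl","wb")); p=proj(c,[.554,.203,.03])[0].astype(int); print(n,p)
    x=np.clip(p[0]-100,0,360);y=np.clip(p[1]-90,0,270)
    im.append(cv2.resize(c["frame"][y:y+150,x:x+200,::-1],(400,300),interpolation=cv2.INTER_CUBIC))
cv2.imwrite("pics/chk2.png",np.hstack(im)); s=r.sense(); print(s["gripper_width"],s["wrist_force"],s["tcp_pos"],s["time_s"])
```

```text
side [261 270]
wrist [281 249]
0.21095975270634446 [-0.20465698 -0.2562021  -0.32186621] [0.55413617 0.20200706 0.04029814] 7.9333
```

View pics/chk2.png

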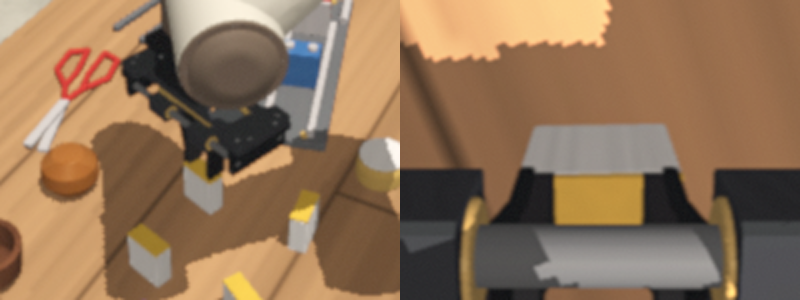

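The pictures suggest the fingertips hang above the spacer although the pose reads TCP z = 40 mm: in the left half the fingers end at its top, around (205,165). I'll overlay the reported tip position on a larger crop.

Run:
```python
from h import *
R=np.array([[-0.347,-0.938,0],[-0.938,0.347,0],[0,0,-1.]]); t=np.array([.5541,.202,.0403])
im=[]
for n,x,y in(("side",205,195),("wrist",200,170)):
    c=pickle.load(open(n+"2.pkl","rb")); k=3.0 if n=="side" else 2.4; w=int(400/k);h=int(600/k)
    if n=="wrist": w=int(400/k)
    f=cv2.resize(c["frame"][y:y+h,x:x+w,::-1],(400,int(h*k)),interpolation=cv2.INTER_CUBIC)[:560]
    f=np.vstack([f,np.zeros((600-len(f),400,3),np.uint8)])
    for off,col in(((0,0,.025),(0,0,255)),((0,0,0),(0,255,0)),((0,0,-.045),(255,0,255))):
        for s in(-.011,.011):
            p=(proj(c,t+R@(np.array(off)+[0,s,0]))[0]-(x,y))*k; cv2.circle(f,(int(p[0]),int(p[1])),3,col,-1)
    im.append(f)
cv2.imwrite("pics/chk3.png",np.hstack(im))
```

```text
(no output)
```

View pics/chk3.png

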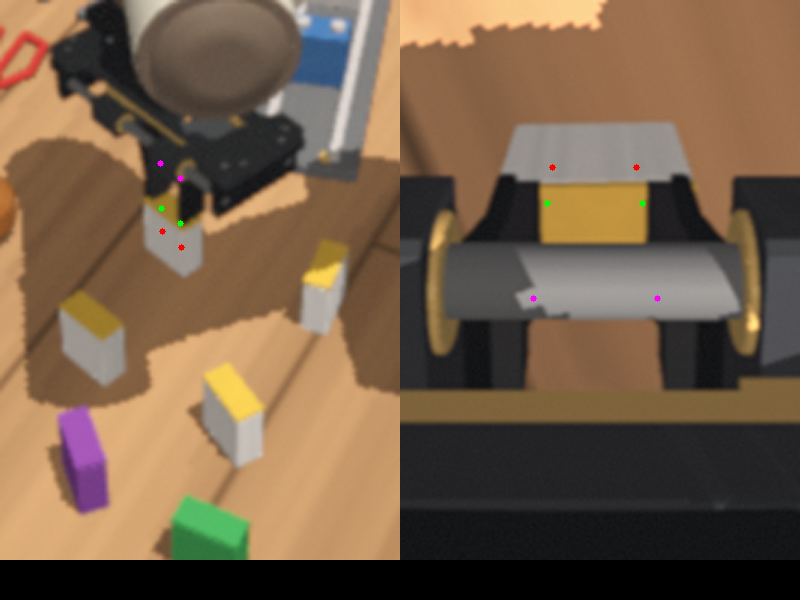

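Run:
```python
from h import *
from scipy.optimize import least_squares
from station import r
np.set_printoptions(suppress=True,precision=4)
c=pickle.load(open("wrist2.pkl","rb")); s=r.sense(); R=np.asarray(s["ee_rot"]); t=s["tcp_pos"]
print("cam in tool",R.T@(np.asarray(c["xyz"])-t), "joints",s["joints"])
w=pickle.load(open("w1.pkl","rb")); R1=np.array([[-0.359,-0.933,-0.001],[-0.933,0.359,0],[0,0.001,-1]])
print("cam in tool w1",R1.T@(np.asarray(w["xyz"])-[0.51564752,-0.09375123,0.29463972]))
# spacer in wrist2: predicted corners (known pose from top/side)
a=np.radians(160.3); L=np.array([np.cos(a),np.sin(a)]); N=np.array([-L[1],L[0]])
ctr=np.array([.5544,.2025])
P=lambda l,n,z: np.r_[ctr+L*l+N*n,z]
for nm,q in dict(topA=P(.022,.01,.05),topB=P(-.022,.01,.05),footA=P(.022,.01,0),footB=P(-.022,.01,0),topC=P(.022,-.01,.05)).items():
    print(nm,q,(proj(c,q)[0]-(200,170))*2.4+[400,0])
# bed check, w1: free camera position, bed pose from top camera only via corners + stop tops
```

```text
cam in tool [ 0.0698 -0.0005 -0.1743] joints [ 35.749   28.485  -16.4952   0.0002 -45.0253 -56.0336]
cam in tool w1 [ 0.0685 -0.0009 -0.1743]
topA [0.5303 0.2005 0.05  ] [695.9535 178.3124]
topB [0.5717 0.1857 0.05  ] [492.5397 180.1034]
footA [0.5303 0.2005 0.    ] [673.5839 115.879 ]
footB [0.5717 0.1857 0.    ] [514.3124 117.3299]
topC [0.5371 0.2193 0.05  ] [693.8951 263.1164]
```

Run:
```python
from h import *
np.set_printoptions(suppress=True,precision=1)
w=pickle.load(open("w1.pkl","rb")); R1=np.array([[-0.359,-0.933,-0.001],[-0.933,0.359,0],[0,0.001,-1]]); t1=np.array([0.51564752,-0.09375123,0.29463972])
c=pickle.load(open("wrist2.pkl","rb")); R2=np.array([[-0.347,-0.938,0],[-0.938,0.347,0],[0,0,-1.]]); t2=np.array([.5541,.202,.0403])
for z in(.025,.0,-.01,-.02):
    print(z,"open",*[proj(w,t1+R1@np.array([.0095,y,z]))[0] for y in(-.0585,-.0435,.0435,.0585)],
      "shut w2",*[proj(c,t2+R2@np.array([.0095,y,z]))[0] for y in(-.024,-.009,.009,.024)])
for n in("w1","wrist2"):
    g=cv2.cvtColor(pickle.load(open(n+".pkl","rb"))["frame"],cv2.COLOR_RGB2GRAY)
    # first dark row per column
    print(n,[(u,int(np.argmax((g[150:,u]<45)))+150) for u in range(150,420,6)])
```

```text
0.025 open [187.1 223.3] [211.4 223.3] [352.1 223.3] [376.4 223.3] shut w2 [242.4 225.1] [266.6 225.1] [295.7 225.2] [320.  225.2]
0.0 open [174.9 236.3] [202.3 236.3] [361.5 236.4] [389.  236.4] shut w2 [237.4 238.4] [264.8 238.4] [297.7 238.4] [325.2 238.5]
-0.01 open [169.  242.5] [198.  242.5] [366.1 242.6] [395.1 242.6] shut w2 [235.  244.7] [264.  244.7] [298.7 244.8] [327.7 244.8]
-0.02 open [162.4 249.5] [193.1 249.5] [371.1 249.6] [401.8 249.6] shut w2 [232.3 251.8] [263.  251.8] [299.8 251.8] [330.4 251.9]
w1 [(150, 270), (156, 265), (162, 261), (168, 254), (174, 247), (180, 243), (186, 246), (192, 246), (198, 347), (204, 347), (210, 347), (216, 347), (222, 347), (228, 347), (234, 347), (240, 347), (246, 347), (252, 347), (258, 347), (264, 347), (270, 347), (276, 347), (282, 347), (288, 347), (294, 347), (300, 347), (306, 347), (312, 347), (318, 347), (324, 347), (330, 347), (336, 347), (342, 347), (348, 347), (354, 347), (360, 347), (366, 252), (372, 246), (378, 243), (384, 245), (390, 254), (396, 261), (402, 265), (408, 269), (414, 304)]
wrist2 [(150, 244), (156, 244), (162, 244), (168, 244), (174, 244), (180, 244), (186, 244), (192, 244), (198, 244), (204, 244), (210, 244), (216, 244), (222, 315), (228, 268), (234, 261), (240, 247), (246, 244), (252, 246), (258, 347), (264, 347), (270, 347), (276, 347), (282, 347), (288, 347), (294, 347), (300, 347), (306, 247), (312, 246), (318, 244), (324, 259), (330, 267), (336, 310), (342, 244), (348, 244), (354, 244), (360, 244), (366, 244), (372, 244), (378, 244), (384, 244), (390, 244), (396, 244), (402, 244), (408, 245), (414, 245)]
```

Both wrist pictures and the side picture agree: the real fingertips sit about 11 mm behind the reported TCP, not 25 mm ahead. All heights therefore need about 36 mm less than documented. I'll raise, open, then come down gently while watching the force.

```bash
python3 -c "
from station import r; print([a for a in dir(r) if a[0]!='_'])"
python3 -m jog '{"delta_pos":[[0,0,12],[0,0,0],[0,0,0],[0,0,0],[0,0,0],[0,0,0],[0,0,0],[0,0,0],[0,0,0],[0,0,0]],"rot":[[0,0,0],[0,0,0],[0,0,0],[0,0,0],[0,0,0],[0,0,0],[0,0,0],[0,0,0],[0,0,0],[0,0,0]],"grip":[80,80,80,80,80,80,80,80,80,80]}'
python3 -m jog '{"delta_pos":[[0,0,-10],[0,0,-10],[0,0,-10],[0,0,0],[0,0,0]],"rot":[[0,0,0],[0,0,0],[0,0,0],[0,0,0],[0,0,0]],"grip":[80,80,80,80,80]}'
```

```text
['PlanningError', 'sense', 'tips_ahead']
time_s: 8.77
tcp_pos: [0.5541, 0.202, 0.0523]
ee_rot: [[-0.347, -0.938, -0.0], [-0.938, 0.347, -0.0], [0.0, 0.0, -1.0]]
wrist_force: [-0.8, 0.2, 0.3]
gripper_width: 0.785
time_s: 9.18
tcp_pos: [0.5534, 0.2015, 0.0209]
ee_rot: [[-0.347, -0.938, -0.002], [-0.938, 0.347, -0.002], [0.002, 0.002, -1.0]]
wrist_force: [0.5, -0.6, -0.5]
gripper_width: 0.805
```

The reported TCP is at 21 mm with no contact; by the documented tool length the tips would be 4 mm below the bench. That confirms the offset. I'll continue down and grip.

```bash
python3 -m jog '{"delta_pos":[[0,0,-8],[0,0,-8],[0,0,0],[0,0,0],[0,0,0],[0,0,0],[0,0,0],[0,0,0],[0,0,0],[0,0,0]],"rot":[[0,0,0],[0,0,0],[0,0,0],[0,0,0],[0,0,0],[0,0,0],[0,0,0],[0,0,0],[0,0,0],[0,0,0]],"grip":[80,80,80,0,0,0,0,0,0,0]}'
```

```text
time_s: 10.02
tcp_pos: [0.5542, 0.2022, 0.0067]
ee_rot: [[-0.347, -0.938, 0.0], [-0.938, 0.347, 0.0], [-0.0, -0.0, -1.0]]
wrist_force: [-0.5, 1.0, 0.9]
gripper_width: 0.503
```

Width 0.503 means the 44 mm spacer is gripped. Lift and carry it to bed x = 15.

```bash
python3 -m jog '{"delta_pos":[[0,0,0],[0,0,17],[0,0,17],[0,0,17],[0,0,17],[0,0,17],[0,0,10],[0,0,0]],"rot":[[0,0,0],[0,0,0],[0,0,0],[0,0,0],[0,0,0],[0,0,0],[0,0,0],[0,0,0]],"grip":[0,0,0,0,0,0,0,0]}'
python3 -m jog '{"delta_pos":[[0,-25,0],[0,-33,0],[0,-33,0],[-1,-33,0],[-1,-33,0],[-1,-33,0],[0,-33,0],[0,-26,0],[0,-13,0],[0,0,0]],"rot":[[0,0,4],[0,0,4],[0,0,4],[0,0,4],[0,0,4],[0,0,4],[0,0,4],[0,0,4],[0,0,4],[0,0,0]],"grip":[0,0,0,0,0,0,0,0,0,0]}'
python3 -m jog '{"delta_pos":[[0,0,0],[0,0,0]],"rot":[[0,0,0],[0,0,0]],"grip":[0,0]}'
```

```text
time_s: 10.68
tcp_pos: [0.5554, 0.2027, 0.1035]
ee_rot: [[-0.346, -0.938, 0.004], [-0.938, 0.346, 0.002], [-0.003, -0.003, -1.0]]
wrist_force: [0.7, 0.1, -1.4]
gripper_width: 0.499
time_s: 11.52
tcp_pos: [0.5498, -0.0626, 0.0998]
ee_rot: [[0.269, -0.963, -0.003], [-0.963, -0.269, -0.0], [-0.001, 0.003, -1.0]]
wrist_force: [0.2, -0.3, -1.9]
gripper_width: 0.503
time_s: 11.68
tcp_pos: [0.5507, -0.0596, 0.1005]
ee_rot: [[0.27, -0.963, -0.001], [-0.963, -0.27, 0.0], [-0.0, 0.001, -1.0]]
wrist_force: [0.5, 0.8, -1.3]
gripper_width: 0.507
```

```bash
python3 -m jog '{"delta_pos":[[0,0,-17],[0,0,-17],[0,0,-17],[-0.5,0,-15],[0,0,0],[0,0,0]],"rot":[[0,0,0],[0,0,0],[0,0,0],[0,0,0],[0,0,0],[0,0,0]],"grip":[0,0,0,0,0,0]}'
python3 - <<'E'
from station import r, vision
from h import *
s=r.sense(); print(s["tcp_pos"],s["wrist_force"])
c=vision.capture("wrist"); pickle.dump(c,open("w3.pkl","wb"))
x,y,w,h,k=180,100,200,150,4
f=cv2.resize(c["frame"][y:y+h,x:x+w,::-1],None,fx=k,fy=k,interpolation=cv2.INTER_CUBIC)
p=(553.93,-75,105.83)
def line(A,B,col):
    q=((proj(c,bedpts(p,[A,B]))-(x,y)+.5)*k).astype(int); cv2.line(f,tuple(map(int,q[0])),tuple(map(int,q[1])),col,1)
for sy in(-25,25): line([-58,sy,18],[27,sy,18],(0,255,0))
for sy in(-50,50): line([-150,sy,12],[50,sy,12],(0,255,255))
line([-60,-25,67],[-60,25,67],(255,0,255))
cv2.imwrite("pics/w3.png",f)
E
```

```text
time_s: 12.18
tcp_pos: [0.5501, -0.0593, 0.0347]
ee_rot: [[0.272, -0.962, -0.002], [-0.962, -0.272, -0.0], [-0.0, 0.002, -1.0]]
wrist_force: [0.4, -0.2, -1.1]
gripper_width: 0.501
[ 0.55011578 -0.05925778  0.03466924] [ 0.37408808 -0.24352052 -1.10666239]
```

View pics/w3.png

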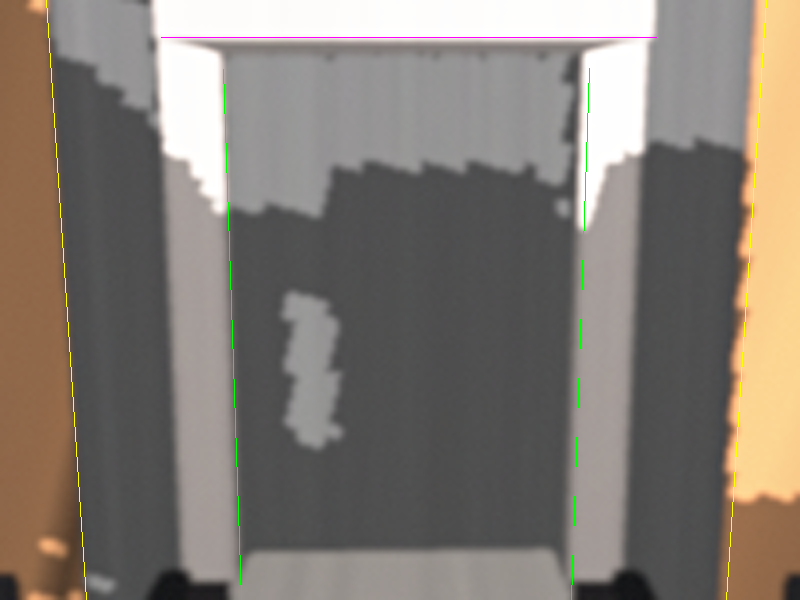

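Run:
```python
from h import *
c=pickle.load(open("w3.pkl","rb")); p=(553.93,-75,105.83); a=np.radians(p[2]); u=np.array([np.cos(a),np.sin(a)]); n=np.array([-u[1],u[0]])
for nm,uv,z in(("spacer foot edge",(180+399/4-.5,100+550/4-.5),.0282),("jaw face top",(180+400/4,100+44/4),.067),("rail L",(180+228/4,100+300/4),.018),("rail R",(180+578/4,100+300/4),.018)):
    d=ray(c,uv,z)[0,:2]*1000-p[:2]; print(nm,d@u,d@n)
t=np.array([550.1,-59.3])-p[:2]; print("tcp",t@u,t@n)
```

```text
spacer foot edge 7.7304328902096735 -1.1187969495832264
jaw face top -59.17341220327496 -0.7174356350382227
rail L -26.07574255505212 -25.171737442550242
rail R -26.026274915669994 24.731393740124037
tcp 16.14934496675239 -0.5979608221520373
```

The spacer foot edge shows at row 550, columns 243–555, inside the channel edges (240–570), with no contact force. The spacer centre is at bed x ≈ 17.7, close to the stop. I'll back off 2–3 mm, lower and release.

```bash
python3 -m jog '{"delta_pos":[[0,-2.5,0],[0,0,-6],[0,0,-5],[0,0,-4.5],[0,0,0],[0,0,0]],"rot":[[0,0,0],[0,0,0],[0,0,0],[0,0,0],[0,0,0],[0,0,0]],"grip":[0,0,0,0,0,0]}'
```

```text
time_s: 12.73
tcp_pos: [0.5504, -0.0625, 0.0195]
ee_rot: [[0.271, -0.963, -0.001], [-0.963, -0.271, -0.0], [-0.0, 0.001, -1.0]]
wrist_force: [-0.0, -1.1, -1.1]
gripper_width: 0.503
```

```bash
python3 -m jog '{"delta_pos":[[0,0,-1.3],[0,0,0],[0,0,0],[0,0,0],[0,0,0],[0,0,17],[0,0,17],[0,0,17],[0,0,17]],"rot":[[0,0,0],[0,0,0],[0,0,0],[0,0,0],[0,0,0],[0,0,0],[0,0,0],[0,0,0],[0,0,0]],"grip":[0,68,68,68,68,68,68,68,68]}'
python3 -m jog '{"delta_pos":[[0,25,17],[0,38,0],[0,38,0],[1,38,0],[1,38,0],[1,38,0],[1,38,0],[0,38,0],[0,38,0],[0,38,0]],"rot":[[0,0,-4],[0,0,-4],[0,0,-4],[0,0,-4],[0,0,-4],[0,0,-4],[0,0,-4],[0,0,-4],[0,0,-1.5],[0,0,0]],"grip":[75,75,75,75,75,75,75,75,75,75]}'
python3 -m jog '{"delta_pos":[[0,10,0],[0,0,0],[0,0,0]],"rot":[[0,0,0],[0,0,0],[0,0,0]],"grip":[75,75,75]}'
```

```text
time_s: 13.48
tcp_pos: [0.5506, -0.0625, 0.0873]
ee_rot: [[0.271, -0.963, -0.0], [-0.963, -0.271, -0.0], [0.0, 0.0, -1.0]]
wrist_force: [0.0, 0.2, -0.1]
gripper_width: 0.681
time_s: 14.32
tcp_pos: [0.5543, 0.3064, 0.1037]
ee_rot: [[-0.306, -0.952, 0.0], [-0.952, 0.306, 0.0], [-0.0, -0.0, -1.0]]
wrist_force: [0.9, -0.3, -0.5]
gripper_width: 0.747
time_s: 14.57
tcp_pos: [0.5541, 0.3146, 0.1031]
ee_rot: [[-0.305, -0.952, -0.001], [-0.952, 0.305, -0.001], [0.001, 0.001, -1.0]]
wrist_force: [-0.2, -0.1, -0.0]
gripper_width: 0.753
```

```bash
python3 -m jog '{"delta_pos":[[0,5,-17],[0,0,-17],[0,0,-17],[0,0,-17],[0,0,-15],[0,0,-13.5],[0,0,0],[0,0,0]],"rot":[[0,0,0],[0,0,0],[0,0,0],[0,0,0],[0,0,0],[0,0,0],[0,0,0],[0,0,0]],"grip":[75,75,75,75,75,75,75,75]}'
python3 -m jog '{"delta_pos":[[0,0,0],[0,0,0],[0,0,0],[0,0,0],[0,0,0],[0,0,0],[0,0,0]],"rot":[[0,0,0],[0,0,0],[0,0,0],[0,0,0],[0,0,0],[0,0,0],[0,0,0]],"grip":[0,0,0,0,0,0,0]}'
```

```text
time_s: 15.23
tcp_pos: [0.5546, 0.3176, 0.0067]
ee_rot: [[-0.307, -0.952, -0.001], [-0.952, 0.307, -0.002], [0.002, 0.001, -1.0]]
wrist_force: [-0.1, -0.4, 0.2]
gripper_width: 0.748
time_s: 15.82
tcp_pos: [0.5548, 0.3198, 0.0079]
ee_rot: [[-0.305, -0.952, 0.001], [-0.952, 0.305, 0.0], [-0.001, -0.001, -1.0]]
wrist_force: [-0.8, -0.7, 4.3]
gripper_width: 0.502
```

Gripped (0.502). Lift and carry it to bed x ≈ -9.

```bash
python3 -m jog '{"delta_pos":[[0,0,0],[0,0,17],[0,0,17],[0,0,17],[0,0,17],[0,0,17],[0,0,10],[0,-10,0],[0,-25,0],[0,-36,0]],"rot":[[0,0,0],[0,0,0],[0,0,0],[0,0,0],[0,0,0],[0,0,0],[0,0,0],[0,0,0],[0,0,4],[0,0,4]],"grip":[0,0,0,0,0,0,0,0,0,0]}'
python3 -m jog '{"delta_pos":[[0,-36,0],[0,-36,0],[0,-36,0],[0,-36,0],[0,-36,0],[0,-36,0],[1,-36,0],[1,-36,0],[0,-30,0],[0,-14.5,0]],"rot":[[0,0,4],[0,0,4],[0,0,4],[0,0,4],[0,0,4],[0,0,4],[0,0,1.6],[0,0,0],[0,0,0],[0,0,0]],"grip":[0,0,0,0,0,0,0,0,0,0]}'
python3 -m jog '{"delta_pos":[[0,0,0],[0,0,0],[0,0,0]],"rot":[[0,0,0],[0,0,0],[0,0,0]],"grip":[0,0,0]}'
```

```text
time_s: 16.65
tcp_pos: [0.554, 0.2489, 0.1004]
ee_rot: [[-0.164, -0.986, -0.001], [-0.986, 0.164, -0.0], [0.0, 0.001, -1.0]]
wrist_force: [0.6, 0.8, -1.7]
gripper_width: 0.505
time_s: 17.48
tcp_pos: [0.5546, -0.0876, 0.1004]
ee_rot: [[0.269, -0.963, -0.003], [-0.963, -0.269, -0.0], [-0.001, 0.003, -1.0]]
wrist_force: [0.4, 0.2, -1.8]
gripper_width: 0.504
time_s: 17.73
tcp_pos: [0.5559, -0.0839, 0.1011]
ee_rot: [[0.272, -0.962, -0.002], [-0.962, -0.272, 0.0], [-0.001, 0.002, -1.0]]
wrist_force: [-0.6, 0.5, -0.9]
gripper_width: 0.502
```

```bash
cat >> h.py <<'E'
def foot(c,z,p=(553.93,-75,105.83)):
    g=cv2.cvtColor(c["frame"],cv2.COLOR_RGB2GRAY).astype(float); col=g[150:246,268:292].mean(1); d=np.diff(cv2.GaussianBlur(col[:,None],(1,3),0)[:,0]); i=40+np.argmax(np.abs(d[40:])); v=150+i+.5
    a=np.radians(p[2]); u=np.array([np.cos(a),np.sin(a)]); n=np.array([-u[1],u[0]])
    q=ray(c,(279.5,v),z)[0,:2]*1000-p[:2]; row=g[int(v)+3,220:340]; 
    return v,d[i],"edge bed x",q@u
E
python3 -m jog '{"delta_pos":[[0,0,-17],[0,0,-17],[0,0,-17],[0.3,0,-14],[0,0,0],[0,0,0]],"rot":[[0,0,0],[0,0,0],[0,0,0],[0,0,0],[0,0,0],[0,0,0]],"grip":[0,0,0,0,0,0]}'
python3 - <<'E'
from station import vision,r
from h import *
print("old",foot(pickle.load(open("w3.pkl","rb")),.0282))
c=vision.capture("wrist"); pickle.dump(c,open("w4.pkl","wb")); s=r.sense(); print(s["tcp_pos"],foot(c,s["tcp_pos"][2]-.0075))
E
```

```text
time_s: 18.23
tcp_pos: [0.5565, -0.0831, 0.0364]
ee_rot: [[0.274, -0.962, -0.002], [-0.962, -0.274, -0.0], [-0.0, 0.002, -1.0]]
wrist_force: [-0.3, -0.4, -1.3]
gripper_width: 0.501
old (np.float64(237.5), np.float64(23.77083333333333), 'edge bed x', np.float64(8.029133543824406))
[ 0.55736791 -0.08320534  0.03735658] (np.float64(233.5), np.float64(23.125), 'edge bed x', np.float64(-18.982125959855853))
```

```bash
python3 -m jog '{"delta_pos":[[0,0,-6],[0,0,-6],[0,0,-4.5],[0,0,-1],[0,0,0],[0,0,0]],"rot":[[0,0,0],[0,0,0],[0,0,0],[0,0,0],[0,0,0],[0,0,0]],"grip":[0,0,0,0,0,0]}'
```

```text
time_s: 18.78
tcp_pos: [0.5571, -0.0839, 0.0199]
ee_rot: [[0.273, -0.962, 0.0], [-0.962, -0.273, 0.0], [0.0, -0.0, -1.0]]
wrist_force: [-1.5, 1.8, 1.6]
gripper_width: 0.502
```

Both spacers stand on the floor. Release, go behind the jaw with the fingers closing, and do the test push.

```bash
python3 -m jog '{"delta_pos":[[0,0,0],[0,0,0],[0,0,0],[0,0,0],[0,0,17],[0,0,17],[0,0,17],[0,0,17],[0,0,17],[0,0,5]],"rot":[[0,0,0],[0,0,0],[0,0,0],[0,0,0],[0,0,0],[0,0,0],[0,0,0],[0,0,0],[0,0,0],[0,0,0]],"grip":[68,68,68,68,68,68,68,0,0,0]}'
python3 -m jog '{"delta_pos":[[6,-21,0],[8,-30,0],[8,-30,0],[8,-27.5,0],[0,0,0],[0,0,0],[0,0,0],[0,0,0]],"rot":[[0,0,0],[0,0,0],[0,0,0],[0,0,0],[0,0,0],[0,0,0],[0,0,0],[0,0,0]],"grip":[0,0,0,0,0,0,0,0]}'
python3 -m jog '{"delta_pos":[[0,0,-17],[0,0,-17],[0,0,-17],[0,0,-17],[0,0,-10],[0,0,-6],[0,0,0],[0,0,0]],"rot":[[0,0,0],[0,0,0],[0,0,0],[0,0,0],[0,0,0],[0,0,0],[0,0,0],[0,0,0]],"grip":[0,0,0,0,0,0,0,0]}'
```

```text
time_s: 19.62
tcp_pos: [0.5587, -0.0841, 0.1123]
ee_rot: [[0.273, -0.962, 0.005], [-0.962, -0.273, -0.0], [0.002, -0.005, -1.0]]
wrist_force: [-0.1, -0.1, 0.7]
gripper_width: 0.534
time_s: 20.28
tcp_pos: [0.5865, -0.1916, 0.1092]
ee_rot: [[0.273, -0.962, -0.001], [-0.962, -0.273, 0.0], [-0.001, 0.001, -1.0]]
wrist_force: [0.3, 0.2, -0.2]
gripper_width: 0.017
time_s: 20.95
tcp_pos: [0.5874, -0.1922, 0.026]
ee_rot: [[0.273, -0.962, 0.001], [-0.962, -0.273, -0.0], [0.0, -0.0, -1.0]]
wrist_force: [-1.4, -0.2, 0.1]
gripper_width: 0.001
```

```bash
python3 -m jog '{"delta_pos":[[-1.36,4.81,0],[-1.36,4.81,0],[-1.36,4.81,0],[-1.36,4.81,0],[-1.36,4.81,0],[-1.36,4.81,0],[-1.36,4.81,0],[-1.36,4.81,0],[0,0,0]],"rot":[[0,0,0],[0,0,0],[0,0,0],[0,0,0],[0,0,0],[0,0,0],[0,0,0],[0,0,0],[0,0,0]],"grip":[0,0,0,0,0,0,0,0,0]}'
python3 -m jog '{"delta_pos":[[-0.8,2.9,0],[-0.8,2.9,0],[-0.55,1.92,0],[-0.55,1.92,0],[0,0,0],[0,0,0]],"rot":[[0,0,0],[0,0,0],[0,0,0],[0,0,0],[0,0,0],[0,0,0]],"grip":[0,0,0,0,0,0]}'
```

```text
time_s: 21.7
tcp_pos: [0.5766, -0.1537, 0.0265]
ee_rot: [[0.274, -0.962, 0.002], [-0.962, -0.274, -0.001], [0.001, -0.002, -1.0]]
wrist_force: [1.1, -5.2, 3.5]
gripper_width: 0.005
time_s: 22.2
tcp_pos: [0.5741, -0.145, 0.0265]
ee_rot: [[0.273, -0.962, 0.002], [-0.962, -0.273, -0.001], [0.002, -0.001, -1.0]]
wrist_force: [1.0, -5.4, 3.5]
gripper_width: 0.005
```

```bash
python3 -m jog '{"delta_pos":[[-0.82,2.88,0],[0,0,0],[0,0,0]],"rot":[[0,0,0],[0,0,0],[0,0,0]],"grip":[0,0,0]}' | sed -n '2p;6p;4p'
for i in 1; do python3 -m jog '{"delta_pos":[[-0.55,1.92,0],[0,0,0],[0,0,0]],"rot":[[0,0,0],[0,0,0],[0,0,0]],"grip":[0,0,0]}'| sed -n '2p;4p'; done
python3 -m jog '{"delta_pos":[[-0.27,0.96,0],[0,0,0],[0,0,0]],"rot":[[0,0,0],[0,0,0],[0,0,0]],"grip":[0,0,0]}'| sed -n '2p;4p'
python3 -m jog '{"delta_pos":[[-0.27,0.96,0],[0,0,0],[0,0,0]],"rot":[[0,0,0],[0,0,0],[0,0,0]],"grip":[0,0,0]}'| sed -n '2p;4p'
```

```text
tcp_pos: [0.5734, -0.1422, 0.0265]
wrist_force: [0.8, -6.6, 4.6]
tcp_pos: [0.5729, -0.1405, 0.0265]
wrist_force: [0.7, -7.2, 3.8]
tcp_pos: [0.5727, -0.1397, 0.0265]
wrist_force: [0.6, -7.9, 4.2]
tcp_pos: [0.5724, -0.1388, 0.0265]
wrist_force: [-0.0, -8.7, 3.3]
```

```bash
for i in 1; do
python3 -m jog '{"delta_pos":[[-0.27,0.96,0],[0,0,0],[0,0,0]],"rot":[[0,0,0],[0,0,0],[0,0,0]],"grip":[0,0,0]}'| sed -n '2p;4p'
python3 -m jog '{"delta_pos":[[-0.27,0.96,0],[0,0,0],[0,0,0]],"rot":[[0,0,0],[0,0,0],[0,0,0]],"grip":[0,0,0]}'| sed -n '2p;4p'
python3 -m jog '{"delta_pos":[[-0.27,0.96,0],[0,0,0],[0,0,0]],"rot":[[0,0,0],[0,0,0],[0,0,0]],"grip":[0,0,0]}'| sed -n '2p;4p'
done
```

```text
tcp_pos: [0.5722, -0.138, 0.0265]
wrist_force: [0.9, -9.2, 3.6]
tcp_pos: [0.572, -0.1375, 0.0265]
wrist_force: [2.3, -10.0, 2.4]
tcp_pos: [0.5721, -0.1374, 0.0266]
wrist_force: [2.7, -13.7, 2.2]
```

The jaw now resists rigidly (TCP did not advance, force rose to 13.7 N) with its face at bed x ≈ -15.5. That is within error of its own end of travel, or of a bite. I need to know whether slack remains between stack and stop, so I'll retreat and look straight down with the wrist camera from beyond the stop.

```bash
python3 -m jog '{"delta_pos":[[2.2,-7.7,0],[2.7,-9.6,0],[2.7,-9.6,0],[2.7,-9.6,0],[2.7,-9.6,0],[2.7,-9.6,0],[1.4,-4.8,17],[0,0,17],[0,0,17],[0,0,17]],"rot":[[0,0,0],[0,0,0],[0,0,0],[0,0,0],[0,0,0],[0,0,0],[0,0,0],[0,0,0],[0,0,0],[0,0,0]],"grip":[0,0,0,0,0,0,0,0,0,0]}'
python3 -m jog '{"delta_pos":[[0,0,17],[-9.8,34.5,0],[-9.8,34.5,0],[-9.8,34.5,0],[-9.8,34.5,0],[-9.8,34.5,0],[-9.8,34.5,0],[0,0,-17],[0,0,-17],[0,0,-17]],"rot":[[0,0,0],[0,0,0],[0,0,0],[0,0,0],[0,0,0],[0,0,0],[0,0,0],[0,0,0],[0,0,0],[0,0,0]],"grip":[0,0,0,0,0,0,0,0,0,0]}'
python3 -m jog '{"delta_pos":[[0,0,-17],[0,0,-8],[0,0,0],[0,0,0],[0,0,0]],"rot":[[0,0,0],[0,0,0],[0,0,0],[0,0,0],[0,0,0]],"grip":[30,50,75,75,75]}'
python3 - <<'E'
from station import vision,r
from h import *
c=vision.capture("wrist"); pickle.dump(c,open("w5.pkl","wb")); cv2.imwrite("pics/w5.png",cv2.resize(c["frame"][0:270,100:460,::-1],None,fx=2.2,fy=2.2,interpolation=cv2.INTER_CUBIC))
E
```

```text
time_s: 24.78
tcp_pos: [0.5866, -0.1952, 0.0929]
ee_rot: [[0.272, -0.962, -0.003], [-0.962, -0.272, 0.001], [-0.002, 0.003, -1.0]]
wrist_force: [1.0, 0.5, -0.4]
gripper_width: 0.01
time_s: 25.62
tcp_pos: [0.528, 0.0128, 0.0586]
ee_rot: [[0.274, -0.962, -0.002], [-0.962, -0.274, 0.001], [-0.001, 0.001, -1.0]]
wrist_force: [-0.2, -1.0, -0.7]
gripper_width: 0.008
time_s: 26.03
tcp_pos: [0.5296, 0.0118, 0.0352]
ee_rot: [[0.273, -0.962, 0.001], [-0.962, -0.273, 0.0], [0.0, -0.001, -1.0]]
wrist_force: [-0.2, -0.6, 1.2]
gripper_width: 0.299
```

View pics/w5.png

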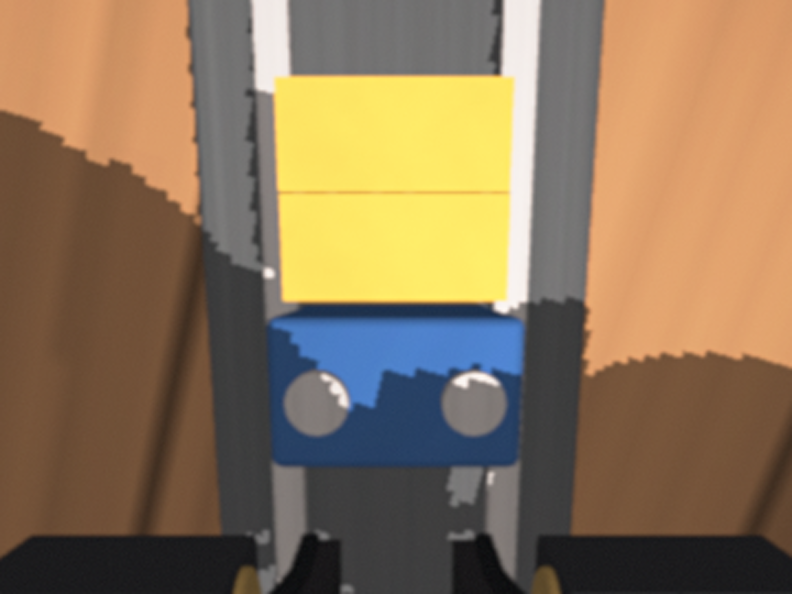

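The picture shows the two yellow tops packed together (rows 76–302, seam at row 191). The stop's top edge is at row 318, so a clear gap of about 2.6 mm (16 px at 5.6 px/mm) remains. The jaw had therefore reached its own end of travel and a third spacer is needed. I'll take S4, the one nearest the clamp.

```bash
python3 -m jog '{"delta_pos":[[0,0,17],[0,0,17],[0,0,17],[-10,20,5],[-14,27,0],[-14,27,0],[-14,27,0],[-14,27,0],[-14,27,0],[-10,20,0]],"rot":[[0,0,0],[0,0,0],[0,0,6],[0,0,7],[0,0,7],[0,0,7],[0,0,7],[0,0,7],[0,0,7],[0,0,7]],"grip":[75,75,75,75,75,75,75,75,75,75]}'
python3 -m jog '{"delta_pos":[[-5,10,0],[-3.8,5.7,0],[0,0,0],[0,0,0],[0,0,0],[0,0,0],[0,0,0]],"rot":[[0,0,7],[0,0,7],[0,0,7],[0,0,4],[0,0,0],[0,0,0],[0,0,0]],"grip":[75,75,75,75,75,75,75]}'
```

```text
time_s: 26.92
tcp_pos: [0.4384, 0.1887, 0.0918]
ee_rot: [[0.947, -0.322, 0.002], [-0.322, -0.947, 0.002], [0.001, -0.002, -1.0]]
wrist_force: [0.5, -0.4, 0.2]
gripper_width: 0.749
time_s: 27.5
tcp_pos: [0.4304, 0.2025, 0.0911]
ee_rot: [[0.995, 0.099, 0.001], [0.099, -0.995, 0.001], [0.001, -0.001, -1.0]]
wrist_force: [0.2, -0.0, -0.1]
gripper_width: 0.748
```

```bash
python3 -m jog '{"delta_pos":[[0.4,0,-17],[0,0,-17],[0,0,-17],[0,0,-15],[0,0,-10],[0,0,-8],[0,0,0],[0,0,0]],"rot":[[0,0,0],[0,0,0],[0,0,0],[0,0,0],[0,0,0],[0,0,0],[0,0,0],[0,0,0]],"grip":[75,75,75,75,75,75,75,75]}'
python3 -m jog '{"delta_pos":[[0,0,0],[0,0,0],[0,0,0],[0,0,0],[0,0,0],[0,0,0],[0,0,0],[0,0,0]],"rot":[[0,0,0],[0,0,0],[0,0,0],[0,0,0],[0,0,0],[0,0,0],[0,0,0],[0,0,0]],"grip":[0,0,0,0,0,0,0,0]}'
```

```text
time_s: 28.17
tcp_pos: [0.4307, 0.2024, 0.0065]
ee_rot: [[0.995, 0.101, -0.0], [0.101, -0.995, -0.0], [-0.0, 0.0, -1.0]]
wrist_force: [0.1, 0.7, -0.0]
gripper_width: 0.747
time_s: 28.83
tcp_pos: [0.4308, 0.2027, 0.007]
ee_rot: [[0.995, 0.101, 0.001], [0.101, -0.995, 0.001], [0.001, -0.0, -1.0]]
wrist_force: [-0.5, -0.2, 5.4]
gripper_width: 0.502
```

```bash
python3 -m jog '{"delta_pos":[[0,0,0],[0,0,17],[0,0,17],[0,0,17],[0,0,17],[0,0,17],[6,-14,11],[13,-30.5,0],[13,-30.5,0],[13,-30.5,0]],"rot":[[0,0,0],[0,0,0],[0,0,0],[0,0,0],[0,0,0],[0,0,0],[0,0,-5],[0,0,-7],[0,0,-7],[0,0,-7]],"grip":[0,0,0,0,0,0,0,0,0,0]}'
python3 -m jog '{"delta_pos":[[13,-30.5,0],[13,-30.5,0],[13,-30.5,0],[13,-30.5,0],[13,-30.5,0],[13,-30.5,0],[7.8,-16.1,0],[0,0,0],[0,0,0],[0,0,0]],"rot":[[0,0,-7],[0,0,-7],[0,0,-7],[0,0,-7],[0,0,-7],[0,0,-7],[0,0,-7],[0,0,-4.9],[0,0,0],[0,0,0]],"grip":[0,0,0,0,0,0,0,0,0,0]}'
```

```text
time_s: 29.67
tcp_pos: [0.4753, 0.0959, 0.1023]
ee_rot: [[0.937, -0.35, -0.001], [-0.35, -0.937, 0.0], [-0.001, 0.0, -1.0]]
wrist_force: [1.3, 0.6, -1.6]
gripper_width: 0.5
time_s: 30.5
tcp_pos: [0.5605, -0.1023, 0.1016]
ee_rot: [[0.276, -0.961, -0.002], [-0.961, -0.276, 0.0], [-0.001, 0.002, -1.0]]
wrist_force: [-0.6, 0.7, -1.4]
gripper_width: 0.503
```

```bash
python3 -m jog '{"delta_pos":[[1,0.3,-17],[0,0,-17],[0,0,-17],[0,0,-14],[0,0,0],[0,0,0]],"rot":[[0,0,0],[0,0,0],[0,0,0],[0,0,0],[0,0,0],[0,0,0]],"grip":[0,0,0,0,0,0]}'
python3 - <<'E'
from station import vision,r
from h import *
c=vision.capture("wrist"); pickle.dump(c,open("w6.pkl","wb")); s=r.sense(); print(s["tcp_pos"],foot(c,s["tcp_pos"][2]-.007))
g=cv2.cvtColor(c["frame"],cv2.COLOR_RGB2GRAY); print(g[205:246,280])
E
```

```text
time_s: 31.0
tcp_pos: [0.5616, -0.1013, 0.037]
ee_rot: [[0.277, -0.961, -0.002], [-0.961, -0.277, -0.0], [-0.0, 0.002, -1.0]]
wrist_force: [0.0, 0.6, -0.9]
gripper_width: 0.503
[ 0.56259767 -0.1013279   0.03798522] (np.float64(195.5), np.float64(-27.80208333333333), 'edge bed x', np.float64(-59.86924647679231))
[149 149 149 149 149 149 141 113  85  76  77  76  77  77  77  76  78  77
  78  76  77  78  78  78  77  75  76  91 119 137 141 140 140 141 139 141
 141 142 141 141 141]
```

```bash
python3 -m jog '{"delta_pos":[[-0.4,0,-6],[0,0,-6],[0,0,-4.5],[0,0,-1.5],[0,0,0],[0,0,0]],"rot":[[0,0,0],[0,0,0],[0,0,0],[0,0,0],[0,0,0],[0,0,0]],"grip":[0,0,0,0,0,0]}'
```

```text
time_s: 31.55
tcp_pos: [0.5621, -0.1019, 0.0196]
ee_rot: [[0.274, -0.962, 0.0], [-0.962, -0.274, -0.0], [0.0, -0.0, -1.0]]
wrist_force: [-1.1, -0.5, -1.4]
gripper_width: 0.502
```

```bash
python3 -m jog '{"delta_pos":[[0,0,-0.8],[0,0,0],[0,0,0],[0,0,0],[0,0,0],[0,0,17],[0,0,17],[0,0,17],[0,0,17],[0,0,17]],"rot":[[0,0,0],[0,0,0],[0,0,0],[0,0,0],[0,0,0],[0,0,0],[0,0,0],[0,0,0],[0,0,0],[0,0,0]],"grip":[0,68,68,68,68,68,68,68,0,0]}'
python3 -m jog '{"delta_pos":[[3,-10,6],[7,-25,0],[8,-30,0],[7.2,-25.5,0],[0,0,0],[0,0,0],[0,0,0],[0,0,0]],"rot":[[0,0,0],[0,0,0],[0,0,0],[0,0,0],[0,0,0],[0,0,0],[0,0,0],[0,0,0]],"grip":[0,0,0,0,0,0,0,0]}'
python3 -m jog '{"delta_pos":[[0,0,-17],[0,0,-17],[0,0,-17],[0,0,-17],[0,0,-10],[0,0,-6],[0,0,0],[0,0,0]],"rot":[[0,0,0],[0,0,0],[0,0,0],[0,0,0],[0,0,0],[0,0,0],[0,0,0],[0,0,0]],"grip":[0,0,0,0,0,0,0,0]}'
```

```text
time_s: 32.38
tcp_pos: [0.5619, -0.1019, 0.1046]
ee_rot: [[0.274, -0.962, -0.0], [-0.962, -0.274, 0.0], [-0.0, 0.0, -1.0]]
wrist_force: [0.4, -0.2, -0.5]
gripper_width: 0.597
time_s: 33.05
tcp_pos: [0.5868, -0.1919, 0.1094]
ee_rot: [[0.275, -0.962, -0.001], [-0.962, -0.275, 0.0], [-0.0, 0.001, -1.0]]
wrist_force: [0.7, -0.0, 0.2]
gripper_width: 0.033
time_s: 33.72
tcp_pos: [0.5876, -0.1921, 0.0262]
ee_rot: [[0.275, -0.961, 0.001], [-0.961, -0.275, -0.0], [0.0, -0.0, -1.0]]
wrist_force: [-1.3, -0.4, 0.3]
gripper_width: 0.006
```

Push again. This time the jaw should bite near bed x = -32, about 40 mm of advance.

```bash
python3 -m jog '{"delta_pos":[[-1.36,4.81,0],[-1.36,4.81,0],[-1.36,4.81,0],[-1.36,4.81,0],[-1.36,4.81,0],[-1.36,4.81,0],[-0.82,2.88,0],[0,0,0],[0,0,0]],"rot":[[0,0,0],[0,0,0],[0,0,0],[0,0,0],[0,0,0],[0,0,0],[0,0,0],[0,0,0],[0,0,0]],"grip":[0,0,0,0,0,0,0,0,0]}'| sed -n '1,2p;4p'
python3 -m jog '{"delta_pos":[[-0.55,1.92,0],[-0.55,1.92,0],[0,0,0],[0,0,0]],"rot":[[0,0,0],[0,0,0],[0,0,0],[0,0,0]],"grip":[0,0,0,0]}'| sed -n '2p;4p'
python3 -m jog '{"delta_pos":[[-0.41,1.44,0],[0,0,0],[0,0,0]],"rot":[[0,0,0],[0,0,0],[0,0,0]],"grip":[0,0,0]}'| sed -n '2p;4p'
python3 -m jog '{"delta_pos":[[-0.41,1.44,0],[0,0,0],[0,0,0]],"rot":[[0,0,0],[0,0,0],[0,0,0]],"grip":[0,0,0]}'| sed -n '2p;4p'
```

```text
time_s: 34.47
tcp_pos: [0.5788, -0.1606, 0.0264]
wrist_force: [0.1, -4.5, 2.8]
tcp_pos: [0.5778, -0.1571, 0.0262]
wrist_force: [0.8, -4.9, 3.7]
tcp_pos: [0.5775, -0.156, 0.0262]
wrist_force: [1.7, -6.0, 3.5]
tcp_pos: [0.5772, -0.1548, 0.0263]
wrist_force: [1.4, -7.4, 2.5]
```

```bash
python3 -m jog '{"delta_pos":[[-0.41,1.44,0],[0,0,0],[0,0,0]],"rot":[[0,0,0],[0,0,0],[0,0,0]],"grip":[0,0,0]}'| sed -n '2p;4p'
python3 -m jog '{"delta_pos":[[-0.41,1.44,0],[0,0,0],[0,0,0]],"rot":[[0,0,0],[0,0,0],[0,0,0]],"grip":[0,0,0]}'| sed -n '2p;4p'
python3 -m jog '{"delta_pos":[[-0.41,1.44,0],[0,0,0],[0,0,0]],"rot":[[0,0,0],[0,0,0],[0,0,0]],"grip":[0,0,0]}'| sed -n '2p;4p'
```

```text
tcp_pos: [0.577, -0.154, 0.0263]
wrist_force: [1.6, -10.3, 3.3]
tcp_pos: [0.577, -0.154, 0.0263]
wrist_force: [4.5, -15.9, 1.1]
tcp_pos: [0.577, -0.1539, 0.0263]
wrist_force: [5.0, -21.1, -0.5]
```

The jaw bites at bed x ≈ -32.8, about 17 mm before its end of travel, and the force rises without motion. I'll add a little push, hold, and check.

```bash
python3 -m jog '{"delta_pos":[[-0.33,1.15,0],[0,0,0],[0,0,0],[0,0,0],[0,0,0],[0,0,0],[0,0,0],[0,0,0]],"rot":[[0,0,0],[0,0,0],[0,0,0],[0,0,0],[0,0,0],[0,0,0],[0,0,0],[0,0,0]],"grip":[0,0,0,0,0,0,0,0]}'
python3 - <<'E'
from station import vision,r
from h import *
np.set_printoptions(suppress=True,precision=1)
im=[]
for n in("side","top"):
    c=vision.capture(n)
    for b in blobs(c,(18,130,120),(32,255,255),.05,amin=25): print(n,np.array(b))
    p=proj(c,bedpts((553.93,-75,105.83),[[0,0,60]]))[0].astype(int)
    f=c["frame"][max(p[1]-65,0):p[1]+85,p[0]-60:p[0]+40,::-1]; im.append(cv2.resize(f,(400,600),interpolation=cv2.INTER_CUBIC))
cv2.imwrite("pics/fin.png",np.hstack(im)); s=r.sense(); print(s["time_s"],s["wrist_force"])
E
```

```text
time_s: 36.72
tcp_pos: [0.577, -0.1539, 0.0264]
ee_rot: [[0.274, -0.962, 0.005], [-0.962, -0.274, -0.006], [0.007, -0.003, -1.0]]
wrist_force: [5.8, -25.7, -1.8]
gripper_width: 0.005
side [313.5 193.9 191.  561.1 -96.3 107.6  54.4  43. ]
side [350.9 269.1 210.  372.  126.   20.8  52.1  34.6]
side [282.3 325.  204.  436.8 333.4 150.3  44.5  21.8]
top [135.5 268.2 159.  438.2 334.7 148.9  44.2  20.8]
36.8167 [  4.9 -25.5  -1.1]
```

View pics/fin.png

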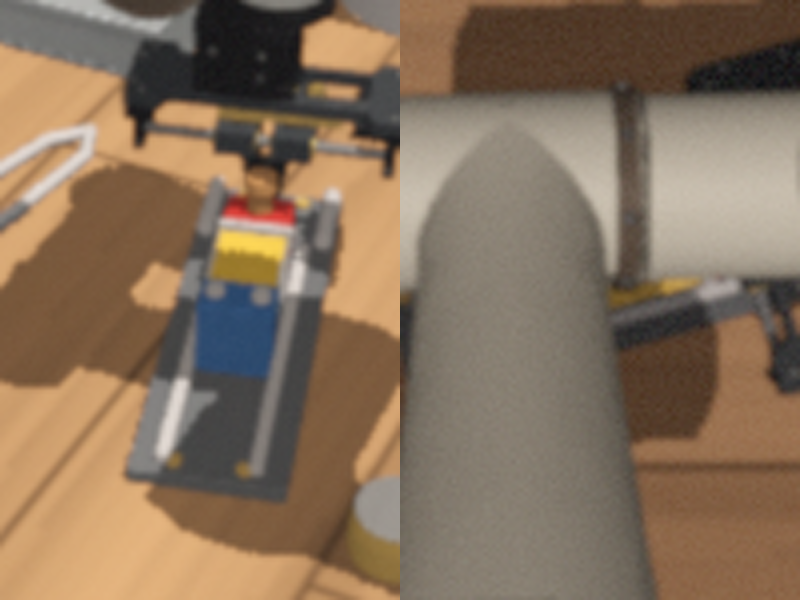

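The side half shows the yellow stack closed up between jaw (258,212) and stop (240,300), with the fingers behind the jaw. The spare S3 has not moved, and the push holds steady at about 26 N. I'm handing in the job while pushing.

```bash
python3 -c "
from station import finish_job,r; print(r.sense()['wrist_force']); print(finish_job())"
```

```text
[  4.92612691 -25.47433118  -1.05958949]
the job is handed in; nothing more can be done
None
```

The clamp is packed with three spacers and I handed the job in at 36.8 s, with the arm still pushing the jaw.

- **Number of spacers:** I stood two in the channel and pushed. The jaw ran to its own end of travel, and a straight-down picture showed about 2.6 mm of slack at the stop. With the third added, the jaw bites about 17 mm before the end of its travel.
- **Final hold:** the push was steady at about 26 N, with no movement as it rose from 16 N. The last side picture shows the stack closed up between jaw and stop. The arm hid most of the clamp in the top view, so that picture confirmed only the spare.
- **Spare and bystanders:** the unused spacer stands unmoved at about (438, 334) mm, well clear of the clamp. I did not touch the other things or the look-alikes, but I did not check each one again at the end.
- **What disagreed:** the real fingertips sat about 11 mm behind the reported tool point, where 25 mm ahead was stated. My first two grasps closed above the spacer without moving it. I measured the offset in the camera images and corrected all heights for it.

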